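# Stamp the burner bracket in the hand press

## Task

Slide the cast bracket with the long narrow tongue, tongue first, fully home against the end stop in the throat of the hand stamping press, and let go of it. Then push the press's sprung plunger down until it bottoms on its stop, keep it there for a second at about 22 N so that the mark takes, and let it rise again, leaving the bracket home in the throat. Never strike the press empty, never load it with more than 35 N, and leave the other bracket and the two brass nozzles where they are.

Things in the scene. Friction and masses are not known exactly. Their poses are not given: they have to be found in the camera images.
- press: grey hand stamping press bolted to the bench. Origin on the bench under the plunger axis, z up, +x into the throat. Steel bed 90 wide (y), 15 thick, x -115 to +45; from -115 to -42 it is an open apron. Grey head 90 wide, x -42 to +45, top at z 48; its front has the throat, a tunnel along x. On it an upright steel barrel, 32 in diameter, and over that the plunger with its black knob.
- throat_end (a point): foot of the flat end stop of the throat, on the bed (press x +16, y 0, z 15); axes as the press. The throat opens at press x -42 (58 before this point), is 40 wide (flared to about 50 over the first 12) and 10 high, from the bed at z 15 to z 25.
- plunger (a joint): travel of the plunger in m: 0 up, 0.014 bottomed hard on its stop. Its mushroom knob, flat top 30 in diameter on the press axis, is 88 to 98 over the bench when up: the locked barrel is set to another height each time, not measured. The spring takes 6 N at the top, 12 N at the bottom. The mark needs over 0.0125 with 15 to 35 N; past the stop the force climbs steeply within 0.5 mm.
- bracket: the cast-aluminium bracket to be stamped, loose, about 130 g, lying flat: a heel block 35 long (x), 36 wide (y), 30 high, and from its foot a tongue 65 long, 36 wide, 6 thick to +x; 100 long in all. Origin at the middle of the underside, +x to the tongue tip, z up. When home, the heel stands on the press apron, 7 before the head.
- heel (a point): middle of the heel's top, 30 above the bracket's underside; axes as the bracket. The heel is gripped across its 36 width (bracket y).
- tongue_tip (a point): middle of the lower edge of the tongue's tip (bracket x +50, y 0, z 0); axes as the bracket
- wide_bracket: a similar bracket that is to be left alone: the same heel, but a short wide tongue 45 long and 56 wide, too wide for the throat. Origin at the middle of the underside
- nozzle_a: small brass burner nozzle standing upright, 20 in diameter, 32 high; leave alone. Origin under its middle
- nozzle_b: another such nozzle; leave alone
There are look-alikes about, which are no part of the job. Leave any red look-alike of the bracket alone. There is more than one size of the press; the one meant has the size given above.

How it is judged:
By the outcome, as a careful person would: the job done as asked, in the order asked, and still so for the second after the job is handed in, with the robot touching nothing.
It also fails if it takes over 58 s, if anything falls off the work surface, if the arm or the gripper's body presses on something with over 40 N, if the wrist force passes 120 N, or if a joint passes its speed limit or range.

## Robot

A 6-joint arm with a two-finger parallel gripper is mounted at the origin on the work surface. World frame = base frame: x ahead of the robot, y to its left, z up, the work surface at z = 0. Lengths are in mm, angles in rad, forces in N, time in s.
With the tool pointing down it reaches from about 275 to 750 mm from the base axis. Payload 10.2 kg.
Tool frame: the origin (TCP) lies between the finger pads; the fingertips stand 22 mm ahead of it and the grasp point (between the pads) lies 3 mm ahead of it (ctrl.nose_length is the distance from the TCP to the fingertips, in mm); y points along the fingers, z is the direction in which the jaws open and shut, and the axes are right-handed (so a half turn about y gives the same grasp; the last joint's range is limited). The gripper opens to 85 mm and grips with 20 to 120 N. Pads are 22 mm wide; open, the fingers measure 114 mm over their backs; the gripper's body (76 mm by 85 mm) begins 54 mm behind the grasp point. The pads swing forward as they close: fully open they stand 13 mm farther back than shut.
Start: joints at [-1.371, 0.313, 1.498, -0, 1.331, -0.223], TCP at [215.404, -478.782, 253.294] pointing down, gripper open.
Joint ranges: [-2.94, 2.94], [-0.97, 2.17], [0.19, 2.56], [-1.23, 4.37], [0.02, 3.11], [-2.88, 2.88]. Speed limits (rad/s): [2.39, 2.39, 3.01, 3.14, 3.14, 3.14].

## Interface

Orientations are given as a unit quaternion [w, x, y, z].
In Python, from rig import ctrl, eyes, models gives the robot as it stands.
- The arm moves only by the shell command python3 -m crank 'ROWS' [FORCE]. ROWS is JSON, a list of rows, each an object with "dp": the shift along the tool's x, y, z in mm, a list of three; "roll": the turn about the tool's y in rad; "gripper": the closure in counts, from 0 (fully open) to 255 (shut). A call has 1 to 10 rows; each row is the pose to reach, as a shift and turn from the pose commanded when the call began, along the tool's axes at that moment; what a row does not reach only later rows make up. A row lasts 1/12 s, in which the tool goes at most 41.7 mm and 7.16 degrees, less where a joint would pass 70% of its speed; a pose out of reach is approached as far as the arm can. A call with a gripper value outside its range is refused whole. The fingers move at their own pace and stop on an object; FORCE is the grip in N (left out, the last holds). Time passes only in rows, so rows that repeat a pose let the fingers close. It gives the time, the measured TCP pose, the force and the opening at its end, in the units of the state.
- ctrl.sense(): the state, without advancing time (a new reading comes with each control period).
- eyes.capture(name): name is "scene" or "top"; returns a dict with "color" (400x640x3 uint8, red, green, blue), "fx", "fy", "cx", "cy" (pixels), "R" (3x3) and "t" (3): a world point X has camera coordinates R X + t. Camera axes: x right, y down, z forward; pixel columns grow to the right and rows downward; lengths in mm; the calibration is good to about 2 mm. A picture is of the moment at which its call begins. There is no depth.
- ctrl.finish_job(): hands the job in, once; it reports no verdict.
Trained networks look in a picture, given as the dict that the camera call returned (one of the last four; its "shot" number tells which), for a name from the list of things; names that differ only in an ending like _2 or _b are one class to them, and where a whole thing is asked for, a point or a joint stands for the part that bears it (a point fixed in the world has none). Each returns a list of dicts, best first, with "confidence" (0 to 1); they miss things now and then, are a little off and sometimes report something else, mostly with a low value. They report only what shows in the picture. A call takes as long as a camera call. They do not tell look-alikes from the thing itself.
- models.spot_in(picture, label): "extent" ([centre column, centre row, width, height] in pixels, round what is visible of it).
- models.spot_point(picture, label): "centre" ([column, row] in pixels: a listed point, or the origin of a listed thing).
The state is a dict: "time_s": time; "joints": joint angles; "dq": joint speeds; "tau": joint torques, N m; "eef_pos": TCP position; "ee_rot": TCP orientation; "force": force on the tool from outside, world axes, zero at the start; "wrist_torque": the same for the moment, N m; "grip_width": opening from 0.0 (shut) to 1.0 (fully open).
Only numpy, scipy, OpenCV 4.12 (cv2) and the standard library are available. Lean on these libraries where they do the work, as an engineer would, in place of code of your own. Each camera call takes 0.05 s, during which the arm holds its last target. There are 200 camera calls.

## Working session

There is one attempt and no reset: what is moved stays moved. The work goes in short steps, Python scripts to look and compute and a shell command to move; the robot and the scene stay as the last step left them, time stands still between calls to the robot, and variables do not carry over. Pictures are saved under pics/ and viewed, about 8 in all and at most 12, crops included, and the job is handed in when it is done.

```bash
mkdir -p pics; ls; cat > h.py <<'E'
import numpy as np, cv2
from rig import ctrl, eyes, models
def save(p,name,crop=None,s=1):
    im=cv2.cvtColor(p["color"],cv2.COLOR_RGB2BGR)
    if crop: a,b,c,d=crop; im=im[b:d,a:c]
    im=cv2.resize(im,None,fx=s,fy=s,interpolation=cv2.INTER_CUBIC); cv2.imwrite("pics/"+name,im)
def ray(p,uv):
    R=np.array(p["R"]);t=np.array(p["t"]);d=R.T@np.array([(uv[0]-p["cx"])/p["fx"],(uv[1]-p["cy"])/p["fy"],1]);return -R.T@t,d
def atz(p,uv,z):
    o,d=ray(p,uv);return o+d*(z-o[2])/d[2]
def proj(p,X):
    c=np.array(p["R"])@np.array(X)+np.array(p["t"]);return np.array([p["fx"]*c[0]/c[2]+p["cx"],p["fy"]*c[1]/c[2]+p["cy"]])
E
python3 - <<'E'
from h import *
s=ctrl.sense();print({k:np.round(v,3).tolist() for k,v in s.items()})
np.set_printoptions(precision=1,suppress=True)
Z={"press":0,"throat_end":15,"bracket":0,"heel":30,"tongue_tip":0,"wide_bracket":0,"nozzle_a":0,"plunger":93}
for n in("scene","top"):
    p=eyes.capture(n);save(p,n+"0.png",None,1.25)
    print(n,ray(p,(320,200)),p["fx"])
    for l in Z:
        try:
            for d in models.spot_point(p,l): print(l,round(d["confidence"],2),np.array(d["centre"]),atz(p,d["centre"],Z[l]))
        except Exception as e: print(l,e)
E
```

```text
pics
{'time_s': 0.0, 'joints': [-1.371, 0.313, 1.498, -0.0, 1.331, -0.223], 'dq': [-0.0, 0.0, 0.001, -0.001, -0.0, -0.0], 'tau': [-0.001, -41.226, -25.974, -0.0, 0.004, 0.0], 'eef_pos': [215.35, -478.531, 252.744], 'ee_rot': [0.148, -0.148, 0.692, -0.691], 'force': [-0.087, -0.805, 0.094], 'wrist_torque': [0.058, 0.021, 0.072], 'grip_width': 1.0}
scene (array([1369.7,   -2.4,  605.1]), array([-0.8,  0. , -0.5])) 436.15448304814396
press 0.77 [438.5 244.2] [631.3 267.9   0. ]
press 0.74 [429.4 183.7] [377.  305.5   0. ]
press 0.27 [187.3 240.2] [ 606.1 -285.3    0. ]
throat_end 0.58 [443.7 245.1] [652.8 271.5  15. ]
bracket 0.96 [323.4 246.1] [632.7  16.2   0. ]
bracket 0.63 [351.7 210.4] [497.7  88.3   0. ]
heel 0.95 [326.7 227.6] [605.9  24.   30. ]
heel 0.62 [340.1 204.2] [514.7  58.4  30. ]
tongue_tip 0.76 [369.4 209.5] [494.8 131.8   0. ]
tongue_tip 0.59 [316.3 259.5] [676.4   0.3   0. ]
wide_bracket 0.91 [186.9 236.9] [ 594.2 -289.     0. ]
nozzle_a 0.67 [380.7 246.6] [636.9 140.6   0. ]
nozzle_a 0.55 [254.6 245.9] [ 629.  -133.7    0. ]
plunger it knows: bracket, heel, nozzle, press, throat_end, tongue_tip, wide_bracket
top (array([ 378.6,   19.2, 1080.9]), array([ 0.1, -0. , -1. ])) 410.74966083216634
press 0.86 [217.6 155.1] [633.1 269.3   0. ]
press 0.83 [195.9 257.3] [361.8 316.5   0. ]
throat_end 0.62 [216.  151.2] [640.1 270.4  15. ]
bracket 0.81 [283.1 205.7] [497.6  92.2   0. ]
bracket 0.64 [313.5 155. ] [635.2  12.4   0. ]
heel 0.83 [297.3 194. ] [524.9  54.   30. ]
heel 0.78 [310.4 162. ] [609.3  20.6  30. ]
heel 0.66 [424.9 167.9] [ 595.6 -278.7   30. ]
tongue_tip 0.72 [314.9 140.1] [676.3   8.8   0. ]
tongue_tip 0.63 [272.2 208. ] [491.4 120.9   0. ]
wide_bracket 0.89 [426.  167.9] [ 601.8 -290.2    0. ]
nozzle_a 0.64 [264.9 154.6] [635.3 142.9   0. ]
nozzle_a 0.51 [370. 157.] [ 630.7 -139.7    0. ]
plunger it knows: bracket, heel, nozzle, press, throat_end, tongue_tip, wide_bracket
```

View pics/top0.png

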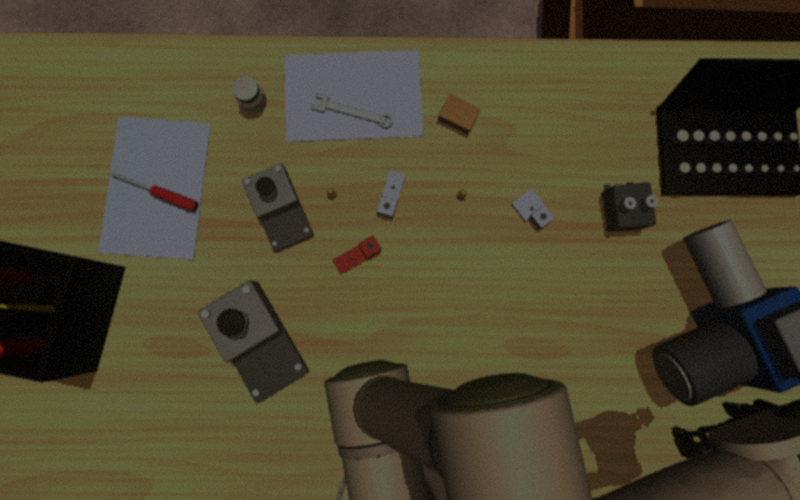

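View pics/scene0.png

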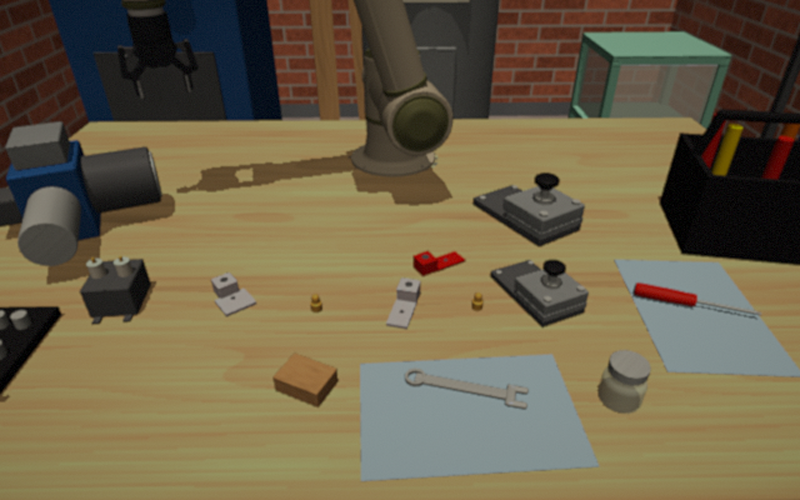

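```bash
python3 - <<'E'
from h import *
p=eyes.capture("top");q=eyes.capture("scene")
def c(p,b):
    a,bb,cc,d=b;im=cv2.cvtColor(p["color"],cv2.COLOR_RGB2BGR)[bb:d,a:cc].astype(float)
    im=np.clip(im*1.8,0,255).astype(np.uint8)
    return cv2.resize(im,None,fx=5,fy=5,interpolation=cv2.INTER_CUBIC)
cv2.imwrite("pics/c1.png",np.vstack([c(p,(185,128,345,188)),c(q,(305,205,465,262))]))
E
```

```text
(no output)
```

View pics/c1.png

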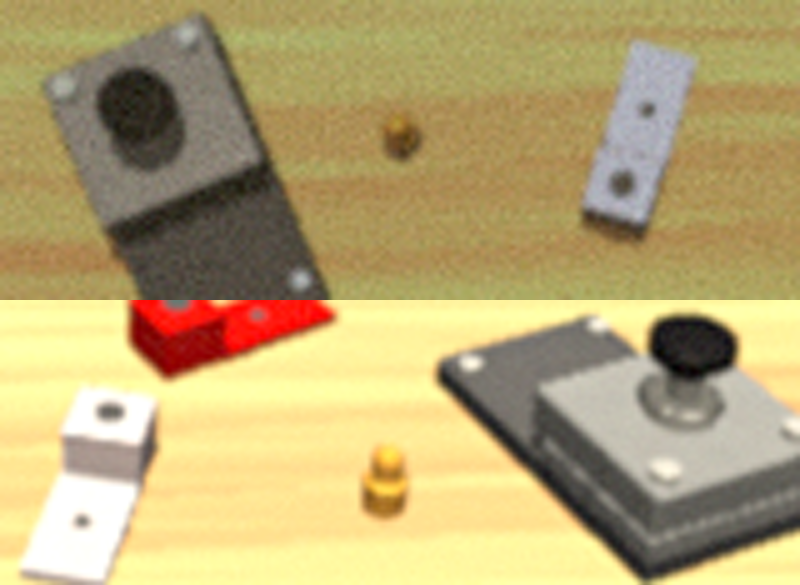

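```bash
cat > pts.py <<'E'
from h import *
np.set_printoptions(precision=2,suppress=True)
from scipy.optimize import least_squares
p=eyes.capture("top");q=eyes.capture("scene")
T=lambda u,v:(185+u/5-.4,128+v/5-.4)
S=lambda u,v:(305+u/5-.4,205+(v-300)/5-.4)
def fit(obs,x0):
    def f(x):
        c,s=np.cos(x[2]),np.sin(x[2])
        return np.concatenate([proj(cam,[x[0]+c*m[0]-s*m[1],x[1]+s*m[0]+c*m[1],m[2]])-uv for cam,m,uv in obs])
    r=least_squares(f,x0);print(r.x,r.fun.reshape(-1,2).round(1).tolist());return r.x
# press: +y is left (image left) seen from the apron
P=[(p,(45,45,48),T(45,78)),(p,(45,-45,48),T(200,12)),(p,(-42,-45,48),T(262,165)),(p,(-42,45,48),T(108,225))]
S_=[(q,(-42,-45,48),S(540,385)),(q,(-115,-45,15),S(440,362)),(q,(45,-45,48),S(655,500))]
fit(P,[630,268,.4]);fit(S_,[630,268,.4]);fit(P+S_,[630,268,.4])
B=[(p,(50,18,6),T(632,42)),(p,(50,-18,6),T(697,57)),(p,(-50,18,30),T(585,210)),(p,(-50,-18,30),T(647,222))]
C=[(q,(50,-18,6),S(22,572)),(q,(50,18,6),S(105,582)),(q,(-50,-18,30),S(82,388)),(q,(-50,18,30),S(158,396)),(q,(-15,-18,30),S(65,433)),(q,(-15,18,30),S(147,444))]
fit(B,[635,12,-.15]);fit(C,[635,12,-.15]);x=fit(B+C,[635,12,-.15])
c,s=np.cos(x[2]),np.sin(x[2]);print("heel",x[0]-32.5*c,x[1]-32.5*s)
for cam in(p,q):print(models.spot_in(cam,"press")[:2])
E
python3 pts.py; python3 - <<'E'
from h import *
from scipy.spatial.transform import Rotation as R
w=ctrl.sense()["ee_rot"];print(R.from_quat([*w[1:],w[0]]).as_matrix().round(3))
E
```

```text
[629.79 263.65   0.41] [[-0.9, -0.2], [0.8, -0.4], [1.1, -0.6], [-1.0, 1.1]]
[634.03 265.34   0.39] [[-0.7, 0.1], [0.2, -0.8], [0.5, 0.6]]
[630.93 264.84   0.41] [[-1.3, -0.7], [0.4, -0.8], [0.6, -0.9], [-1.5, 0.6], [-1.3, -0.5], [-0.8, -1.2], [0.4, -0.3]]
[633.94  14.62  -0.25] [[-0.0, -0.3], [-0.1, 0.0], [-0.4, -0.4], [0.6, 0.7]]
[636.94  16.1   -0.27] [[0.2, -0.3], [0.4, 0.5], [0.1, -0.4], [0.6, 0.3], [-0.5, -0.2], [-0.7, 0.1]]
[635.39  15.67  -0.26] [[-0.2, -0.9], [-0.3, -0.4], [-1.0, -1.0], [-0.1, 0.2], [0.1, -0.8], [0.3, -0.0], [-0.3, -0.8], [0.3, -0.1], [-0.8, -0.6], [-1.0, -0.4]]
heel 604.0035077721548 24.110722769096864
[{'extent': [199.9, 272.8, 90.1, 97.4], 'confidence': 0.9}, {'extent': [220.9, 167.4, 53.7, 69.1], 'confidence': 0.6}]
[{'extent': [423.4, 168.2, 90.9, 59.4], 'confidence': 0.9}, {'extent': [432.7, 234.1, 78.4, 52.1], 'confidence': 0.74}]
[[-0.912  0.     0.41 ]
 [-0.41  -0.    -0.912]
 [-0.    -1.     0.   ]]
```

White narrow bracket at raw top pixel (313,155) is the one meant. The red one at (283,206) is a look-alike, and the one at (426,168) is the wide bracket. The press at (218,155) is about 90×160, as specified; the one at (196,257) is bigger. The crop confirms both choices. Now moving over the heel.

```bash
R='{"dp":[-160,0,-148],"roll":0.683,"gripper":0}'; python3 -m crank '[{"dp":[-160,0,-148],"roll":0.3,"gripper":0},{"dp":[-160,0,-148],"roll":0.683,"gripper":0},{"dp":[-160,0,-148],"roll":0.683,"gripper":0},{"dp":[-160,0,-148],"roll":0.683,"gripper":0},{"dp":[-160,0,-148],"roll":0.683,"gripper":0},{"dp":[-561,73,-299],"roll":0.683,"gripper":0},{"dp":[-561,73,-299],"roll":0.683,"gripper":0},{"dp":[-561,73,-299],"roll":0.683,"gripper":0},{"dp":[-561,73,-299],"roll":0.683,"gripper":0},{"dp":[-561,73,-299],"roll":0.683,"gripper":0}]'
```

```text
time_s: 1.93
eef_pos: [438.7, -145.1, 219.5]
ee_rot: [0.091, -0.092, -0.701, 0.701]
force: [0.5, -0.9, 0.3]
grip_width: 0.999
```

```bash
cat > go.py <<'E'
# usage: go.py x y z yaw(of jaw axis, rad): prints dp, roll from the present pose
import sys
from h import *
from scipy.spatial.transform import Rotation as R
s=ctrl.sense();w=s["ee_rot"];M=R.from_quat([*w[1:],w[0]]).as_matrix()
x=[float(a) for a in sys.argv[1:]]
y0=np.arctan2(M[1,2],M[0,2]);d=M.T@(np.array(x[:3])-s["eef_pos"])
r=-((x[3]-y0+np.pi)%(2*np.pi)-np.pi)
print("dp",d.round(1),"roll",round(r,3),"yaw",round(y0,4),"tilt",M[2].round(3),"j6",round(s["joints"][5],2))
E
python3 go.py 604 24.1 160 -1.831
```

```text
dp [-116.2   59.5 -206.1] roll 0.0 yaw -1.831 tilt [-0.001 -1.     0.   ] j6 1.26
```

```bash
python3 -m crank '[{"dp":[-116,60,-206],"roll":0,"gripper":0},{"dp":[-116,60,-206],"roll":0,"gripper":0},{"dp":[-116,60,-206],"roll":0,"gripper":0},{"dp":[-116,60,-206],"roll":0,"gripper":0},{"dp":[-116,60,-206],"roll":0,"gripper":0},{"dp":[-116,60,-206],"roll":0,"gripper":0},{"dp":[-116,60,-206],"roll":0,"gripper":0},{"dp":[-116,60,-206],"roll":0,"gripper":0},{"dp":[-116,60,-206],"roll":0,"gripper":0}]'; python3 go.py 604 24.1 27 -1.831
python3 - <<'E'
from h import *
p=eyes.capture("scene");save(p,"s1.png",(250,130,410,270),4)
E
```

```text
time_s: 2.68
eef_pos: [602.4, 21.9, 159.6]
ee_rot: [0.092, -0.092, -0.701, 0.701]
force: [-0.2, -1.5, -0.2]
grip_width: 0.997
dp [ -1.  132.6  -2.6] roll 0.0 yaw -1.831 tilt [ 0. -1.  0.] j6 1.67
```

View pics/s1.png

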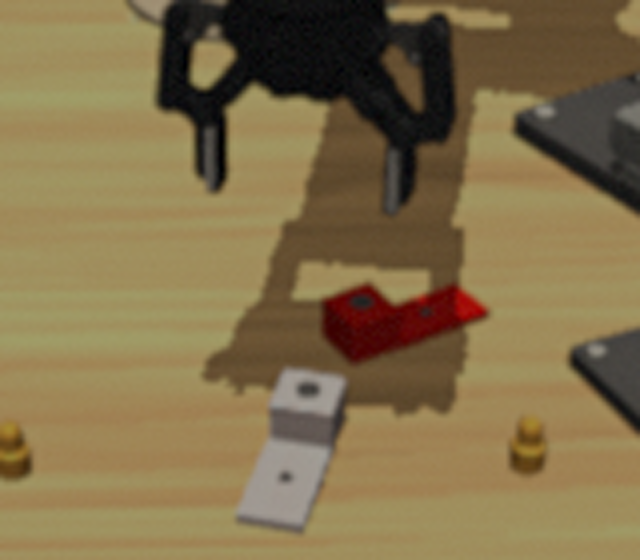

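```bash
python3 -m crank '[{"dp":[-1,40,-2.5],"roll":0,"gripper":0},{"dp":[-1,80,-2.5],"roll":0,"gripper":0},{"dp":[-1,105,-2.5],"roll":0,"gripper":0},{"dp":[-1,120,-2.5],"roll":0,"gripper":0},{"dp":[-1,130,-2.5],"roll":0,"gripper":0},{"dp":[-1,132,-2.5],"roll":0,"gripper":0},{"dp":[-1,132,-2.5],"roll":0,"gripper":0},{"dp":[-1,132,-2.5],"roll":0,"gripper":0}]'; python3 go.py 604 24.1 27 -1.831
```

```text
time_s: 3.4
eef_pos: [604.9, 24.0, 29.1]
ee_rot: [0.091, -0.093, -0.701, 0.701]
force: [-0.8, -0.5, -0.0]
grip_width: 1.003
dp [1.  2.1 0.1] roll -0.001 yaw -1.8315 tilt [-0.002 -1.    -0.   ] j6 1.68
```

```bash
python3 -m crank '[{"dp":[0,2,0],"roll":0,"gripper":100},{"dp":[0,2,0],"roll":0,"gripper":130},{"dp":[0,2,0],"roll":0,"gripper":150},{"dp":[0,2,0],"roll":0,"gripper":170},{"dp":[0,2,0],"roll":0,"gripper":200},{"dp":[0,2,0],"roll":0,"gripper":200},{"dp":[0,2,0],"roll":0,"gripper":200},{"dp":[0,2,0],"roll":0,"gripper":200}]' 50; python3 -m crank '[{"dp":[0,0,0],"roll":0,"gripper":200},{"dp":[0,0,0],"roll":0,"gripper":200},{"dp":[0,-30,0],"roll":0,"gripper":200},{"dp":[0,-60,0],"roll":0,"gripper":200},{"dp":[0,-80,0],"roll":0,"gripper":200},{"dp":[0,-80,0],"roll":0,"gripper":200},{"dp":[0,-80,0],"roll":0,"gripper":200}]'; python3 - <<'E'
from h import *
from scipy.optimize import least_squares
p=eyes.capture("scene");q=eyes.capture("top")
a,b=[cv2.resize(cv2.cvtColor(i["color"],cv2.COLOR_RGB2BGR)[r[1]:r[3],r[0]:r[2]],(400,400),interpolation=cv2.INTER_CUBIC) for i,r in((p,(260,130,380,250)),(q,(250,100,370,220)))]
cv2.imwrite("pics/g.png",np.hstack([a,b]))
for c in(p,q):
  for l in("heel","tongue_tip"):print(l,[(round(d["confidence"],2),np.round(d["centre"],1)) for d in models.spot_point(c,l)])
E
```

```text
time_s: 4.07
eef_pos: [604.6, 24.4, 26.1]
ee_rot: [0.091, -0.092, -0.701, 0.701]
force: [-1.1, -0.3, 6.1]
grip_width: 0.407
time_s: 4.65
eef_pos: [604.4, 24.4, 105.8]
ee_rot: [0.091, -0.092, -0.701, 0.701]
force: [-0.3, 0.0, -3.0]
grip_width: 0.408
heel [(0.77, array([342.7, 204.9])), (0.61, array([326.8, 197.9]))]
tongue_tip [(0.96, array([369.1, 205.5]))]
heel []
tongue_tip []
```

View pics/g.png

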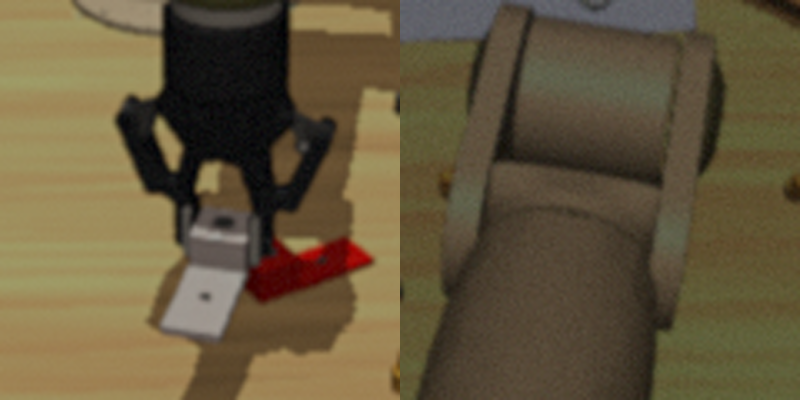

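```bash
python3 - <<'E'
from h import *
from scipy.optimize import least_squares
q=eyes.capture("scene");s=ctrl.sense()["eef_pos"]
S=lambda u,v:(260+u*.3-.35,130+v*.3-.35)
y=-.26;c,sn=np.cos(y),np.sin(y)
O=[((50,-18,6),S(160,326)),((50,18,6),S(222,333)),((-15,-18,30),S(192,233)),((-15,18,30),S(249,240))]
def f(x):
    return np.concatenate([proj(q,[s[0]+c*(m[0]+32.5+x[0])-sn*(m[1]+x[1]),s[1]+sn*(m[0]+32.5+x[0])+c*(m[1]+x[1]),s[2]-26.5+x[2]+m[2]])-uv for m,uv in O])
r=least_squares(f,[0,0,0]);print(r.x.round(1),r.fun.round(1))
E
python3 go.py 484.6 202.8 105 -1.171
```

```text
[10.8  2.5 10.4] [ 0.8 -0.1  0.2  0.5 -0.6 -0.3 -0.4 -0.1]
dp [ 1.612e+02 -1.000e-01 -1.416e+02] roll -0.66 yaw -1.831 tilt [ 0.001 -1.     0.   ] j6 1.68
```

```bash
python3 -m crank '[{"dp":[161,0,-142],"roll":-0.66,"gripper":200},{"dp":[161,0,-142],"roll":-0.66,"gripper":200},{"dp":[161,0,-142],"roll":-0.66,"gripper":200},{"dp":[161,0,-142],"roll":-0.66,"gripper":200},{"dp":[161,0,-142],"roll":-0.66,"gripper":200},{"dp":[161,0,-142],"roll":-0.66,"gripper":200},{"dp":[161,0,-142],"roll":-0.66,"gripper":200},{"dp":[161,0,-142],"roll":-0.66,"gripper":200},{"dp":[161,0,-142],"roll":-0.66,"gripper":200}]'; python3 go.py 484.6 202.8 45 -1.171
```

```text
time_s: 5.75
eef_pos: [486.1, 202.1, 105.5]
ee_rot: [-0.14, 0.139, -0.693, 0.693]
force: [0.3, 0.3, -0.9]
grip_width: 0.408
dp [ 1.1 60.5 -1.2] roll -0.003 yaw -1.1737 tilt [-0. -1.  0.] j6 1.35
```

```bash
python3 -m crank '[{"dp":[1,30,-1],"roll":0,"gripper":200},{"dp":[1,50,-1],"roll":0,"gripper":200},{"dp":[1,60,-1],"roll":0,"gripper":200},{"dp":[1,61,-1],"roll":0,"gripper":200},{"dp":[1,61,-1],"roll":0,"gripper":200},{"dp":[1,61,-1],"roll":0,"gripper":200}]'; python3 go.py 484.6 202.8 43 -1.171
python3 - <<'E'
from h import *
p=eyes.capture("scene");save(p,"s2.png",(340,140,480,260),5)
q=eyes.capture("top");save(q,"t2.png",(190,130,290,220),6)
for c,n in((p,"s"),(q,"t")):
  for l in("heel","tongue_tip","press","throat_end"):print(n,l,[(round(d["confidence"],2),np.round(d["centre"],1).tolist()) for d in models.spot_point(c,l)])
E
```

```text
time_s: 6.25
eef_pos: [484.9, 203.3, 45.6]
ee_rot: [-0.141, 0.139, -0.693, 0.693]
force: [-0.0, -0.5, -1.3]
grip_width: 0.41
dp [0.5 2.6 0.4] roll -0.001 yaw -1.1719 tilt [-0.002 -1.     0.   ] j6 1.35
s heel [(0.92, [400.4, 191.9]), (0.87, [339.6, 206.9]), (0.43, [417.8, 214.7]), (0.43, [254.5, 247.9])]
s tongue_tip [(0.84, [419.4, 216.6]), (0.72, [369.3, 206.6])]
s press [(0.85, [437.2, 243.6]), (0.8, [431.0, 181.2]), (0.18, [186.7, 240.3])]
s throat_end [(0.56, [439.0, 173.8])]
t heel [(0.56, [295.0, 195.8])]
t tongue_tip [(0.58, [270.3, 207.0])]
t press [(0.59, [220.5, 155.0])]
t throat_end [(0.57, [215.1, 151.4])]
```

View pics/s2.png

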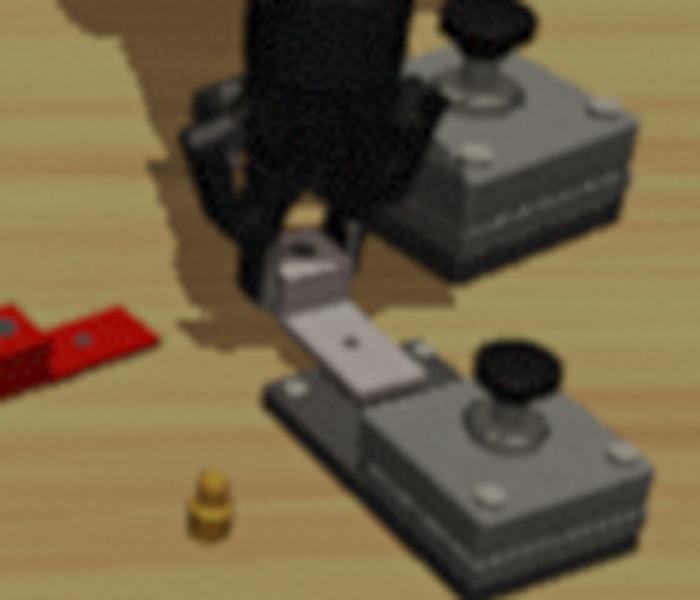

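View pics/t2.png

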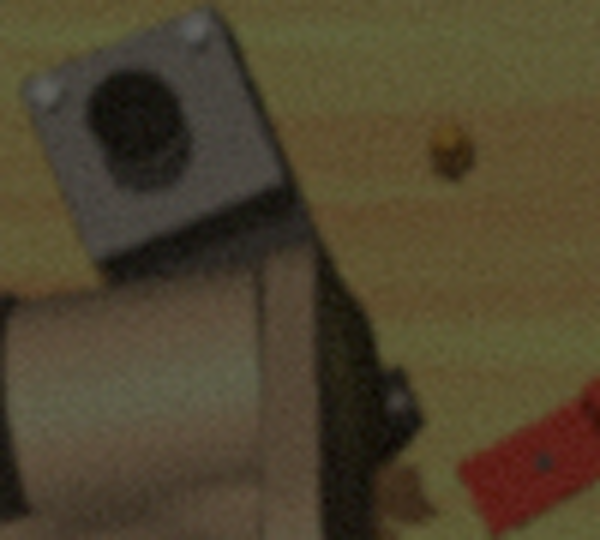

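```bash
cat > f2.py <<'E'
from h import *
from scipy.optimize import least_squares
np.set_printoptions(precision=2,suppress=True)
q=eyes.capture("scene");e=ctrl.sense()["eef_pos"]
S=lambda u,v:np.array((340+u*.2-.4,140+v*.2-.4))
def fit(O,x0):
    def f(x):
        c,s=np.cos(x[2]),np.sin(x[2])
        return np.concatenate([proj(q,[x[0]+c*m[0]-s*m[1],x[1]+s*m[0]+c*m[1],m[2]])-uv for m,uv in O])
    r=least_squares(f,x0);print(r.x,r.fun.round(1));return r.x
x=fit([((-42,-45,48),S(365,410)),((45,-45,48),S(483,518)),((45,45,48),S(652,466)),((-115,-45,15),S(266,393))],[632,265,.4])
u=e[2]-26.5
b=fit([((82.5,-18,u+6),S(358,395)),((82.5,18,u+6),S(427,373)),((17.5,-18,u+30),S(280,278)),((17.5,18,u+30),S(345,262)),((17.5,-18,u+6),S(285,315))],[485,203,.4])
c,s=np.cos(x[2]),np.sin(x[2]);d=b[:2]-x[:2]
print("heel fit - TCP",b[:2]-e[:2],"heel in press",c*d[0]+s*d[1],-s*d[0]+c*d[1],"dyaw",b[2]-x[2])
E
python3 f2.py
```

```text
[631.57 265.15   0.41] [-1.1 -0.2  0.2  1.3  1.7  0.2 -1.  -2.2]
[483.1  200.84   0.42] [ 0.2 -0.6 -0.6 -0.1  0.9  0.   0.6 -0.3 -1.1  1.1]
heel fit - TCP [-0.82 -2.79] heel in press -161.8041527730021 0.7694195363471437 dyaw 0.010566075628910598
```

```bash
python3 -m crank '[{"dp":[0,1.5,0.5],"roll":0,"gripper":200},{"dp":[-10,2.5,0.5],"roll":0,"gripper":200},{"dp":[-20,2.5,0.5],"roll":0,"gripper":200},{"dp":[-30,2.5,0.5],"roll":0,"gripper":200},{"dp":[-38,2.5,0.5],"roll":0,"gripper":200},{"dp":[-45,2.5,0.5],"roll":0,"gripper":200},{"dp":[-45,2.5,0.5],"roll":0,"gripper":200}]';  python3 go.py 484.6 202.8 43 -1.171
```

```text
time_s: 7.38
eef_pos: [526.4, 220.9, 42.0]
ee_rot: [0.141, -0.14, 0.693, -0.693]
force: [-1.0, -0.6, -0.5]
grip_width: 0.416
dp [45.6 -1.1  0.4] roll 0.0 yaw -1.171 tilt [-0.001 -1.     0.   ] j6 1.36
```

```bash
python3 -m crank '[{"dp":[-5,0,0],"roll":0,"gripper":200},{"dp":[-10,0,0],"roll":0,"gripper":200},{"dp":[-15,0,0],"roll":0,"gripper":200},{"dp":[-20,0,0],"roll":0,"gripper":200},{"dp":[-20,0,0],"roll":0,"gripper":200}]';  python3 -m crank '[{"dp":[-4,0,0],"roll":0,"gripper":200},{"dp":[-8,0,0],"roll":0,"gripper":200},{"dp":[-12,0,0],"roll":0,"gripper":200},{"dp":[-15,0,0],"roll":0,"gripper":200}]'; python3 -c "
from h import *;s=ctrl.sense();print(s['force'],s['wrist_torque'])"
```

```text
time_s: 7.8
eef_pos: [544.8, 228.7, 42.1]
ee_rot: [0.141, -0.14, 0.693, -0.693]
force: [-0.1, -0.1, -0.8]
grip_width: 0.409
time_s: 8.13
eef_pos: [558.3, 234.4, 42.1]
ee_rot: [0.14, -0.14, 0.693, -0.693]
force: [-0.2, -0.4, -1.8]
grip_width: 0.41
[-0.21857904 -0.35381031 -1.80778476] [-0.03560531  0.04574856  0.02563305]
```

```bash
python3 -m crank '[{"dp":[-3,0,0],"roll":0,"gripper":200},{"dp":[-6,0,0],"roll":0,"gripper":200},{"dp":[-9,0,0],"roll":0,"gripper":200},{"dp":[-9,0,0],"roll":0,"gripper":200}]';  for i in 1 2 3 4; do python3 -m crank '[{"dp":[-1,0,0],"roll":0,"gripper":200},{"dp":[-2,0,0],"roll":0,"gripper":200},{"dp":[-2,0,0],"roll":0,"gripper":200}]' | egrep 'pos|force'; done
```

```text
time_s: 8.47
eef_pos: [566.6, 237.9, 42.0]
ee_rot: [0.141, -0.14, 0.693, -0.693]
force: [0.8, -0.3, -1.2]
grip_width: 0.414
eef_pos: [568.0, 238.6, 42.1]
force: [-0.1, 0.1, -2.1]
eef_pos: [569.6, 239.3, 42.0]
force: [-1.1, -0.6, -0.4]
eef_pos: [569.9, 239.3, 41.8]
force: [-12.0, -6.3, 6.5]
eef_pos: [570.1, 239.5, 41.3]
force: [-19.6, -10.5, 9.1]
```

```bash
python3 -m crank '[{"dp":[2.5,0,0],"roll":0,"gripper":200},{"dp":[2.5,0.5,0],"roll":0,"gripper":200},{"dp":[2.5,0.5,0],"roll":0,"gripper":100},{"dp":[2.5,0.5,0],"roll":0,"gripper":60},{"dp":[2.5,0.5,0],"roll":0,"gripper":60},{"dp":[2.5,0.5,0],"roll":0,"gripper":60},{"dp":[2.5,0.5,0],"roll":0,"gripper":60}]'; python3 go.py 570.8 239.2 43 -1.171
```

```text
time_s: 10.05
eef_pos: [571.3, 240.0, 41.7]
ee_rot: [0.141, -0.14, 0.693, -0.693]
force: [-0.0, 0.8, -0.0]
grip_width: 0.762
dp [ 0.8 -1.3  0.5] roll -0.0 yaw -1.171 tilt [-0.001 -1.     0.   ] j6 1.38
```

```bash
python3 -m crank '[{"dp":[0,-25,0],"roll":0,"gripper":60},{"dp":[0,-45,0],"roll":0,"gripper":60},{"dp":[30,-45,0],"roll":0,"gripper":160},{"dp":[50,-45,0],"roll":0,"gripper":255},{"dp":[50,-45,0],"roll":0,"gripper":255},{"dp":[50,-45,0],"roll":0,"gripper":255},{"dp":[50,-20,0],"roll":0,"gripper":255},{"dp":[50,-3,0],"roll":0,"gripper":255},{"dp":[50,-3,0],"roll":0,"gripper":255}]' 40
python3 - <<'E'
from h import *
p=eyes.capture("scene");save(p,"s3.png",(340,140,480,260),5)
E
```

```text
time_s: 10.8
eef_pos: [524.3, 220.3, 41.5]
ee_rot: [0.139, -0.142, 0.693, -0.693]
force: [-1.0, -0.8, -1.2]
grip_width: -0.002
```

View pics/s3.png

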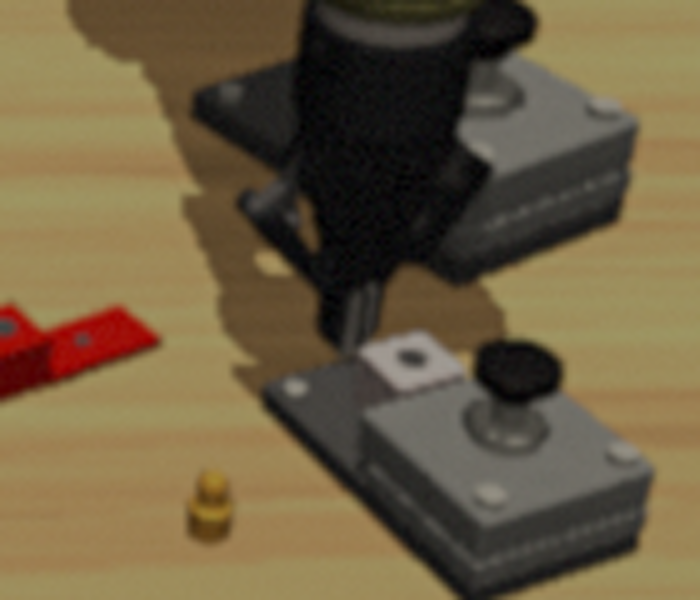

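```bash
python3 -m crank '[{"dp":[-6,0,0],"roll":0,"gripper":255},{"dp":[-12,0,0],"roll":0,"gripper":255},{"dp":[-16,0,0],"roll":0,"gripper":255},{"dp":[-16,0,0],"roll":0,"gripper":255}]' | egrep 'pos|force';  for i in 1 2 3; do python3 -m crank '[{"dp":[-1,0,0],"roll":0,"gripper":255},{"dp":[-2,0,0],"roll":0,"gripper":255},{"dp":[-2,0,0],"roll":0,"gripper":255}]' | egrep 'pos|force'; done
```

```text
eef_pos: [541.2, 227.1, 45.4]
force: [0.0, 0.6, -0.5]
eef_pos: [541.8, 227.5, 44.7]
force: [0.3, 0.3, 0.9]
eef_pos: [543.7, 228.3, 44.6]
force: [0.4, 0.3, 0.1]
eef_pos: [544.5, 228.7, 44.5]
force: [-6.1, -2.8, 4.1]
```

```bash
for i in 1 2; do python3 -m crank '[{"dp":[-1,0,0],"roll":0,"gripper":255},{"dp":[-1.5,0,0],"roll":0,"gripper":255},{"dp":[-1.5,0,0],"roll":0,"gripper":255}]' | egrep 'pos|force'; done; python3 -m crank '[{"dp":[5,0,0],"roll":0,"gripper":255},{"dp":[15,-10,0],"roll":0,"gripper":255},{"dp":[15,-40,0],"roll":0,"gripper":255},{"dp":[15,-80,0],"roll":0,"gripper":255},{"dp":[15,-100,0],"roll":0,"gripper":255},{"dp":[15,-100,0],"roll":0,"gripper":255}]'; python3 go.py 632 265.2 140 -1.171
```

```text
eef_pos: [544.6, 228.7, 44.5]
force: [-13.9, -6.4, 11.6]
eef_pos: [544.8, 228.8, 44.5]
force: [-21.6, -11.5, 18.1]
time_s: 12.93
eef_pos: [536.3, 224.9, 149.6]
ee_rot: [0.144, -0.137, 0.693, -0.693]
force: [-0.1, -0.6, 1.1]
grip_width: 0.001
dp [-1.037e+02  1.050e+01  1.000e-01] roll 0.0 yaw -1.1709 tilt [-0.009 -1.     0.002] j6 1.37
```

```bash
python3 -m crank '[{"dp":[-30,0,0],"roll":0,"gripper":255},{"dp":[-60,5,0],"roll":0,"gripper":255},{"dp":[-90,15,0],"roll":0,"gripper":255},{"dp":[-104,24,0],"roll":0,"gripper":255},{"dp":[-104,24,0],"roll":0,"gripper":255},{"dp":[-104,24,0],"roll":0,"gripper":255},{"dp":[-104,24,0],"roll":0,"gripper":255}]'; python3 go.py 632 265.2 120 -1.171
python3 - <<'E'
from h import *
p=eyes.capture("scene");save(p,"s4.png",(370,130,490,260),4.6)
E
```

```text
time_s: 13.52
eef_pos: [629.5, 264.7, 120.4]
ee_rot: [-0.14, 0.141, -0.693, 0.693]
force: [-1.1, 0.0, 0.0]
grip_width: 0.002
dp [-2.5  0.4  0.5] roll 0.0 yaw -1.171 tilt [ 0.001 -1.    -0.   ] j6 1.4
```

View pics/s4.png

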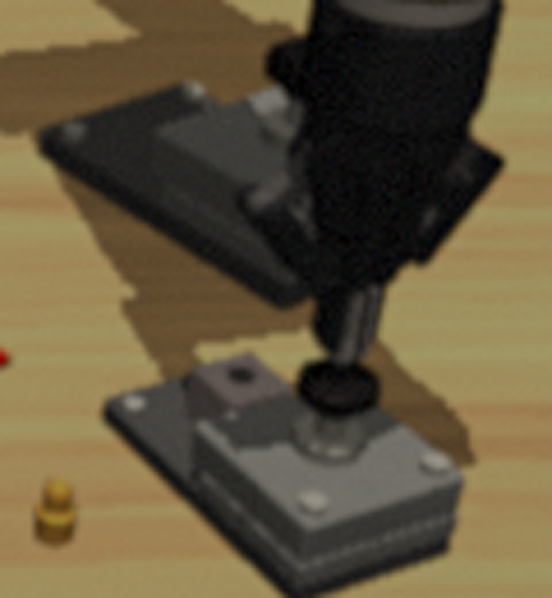

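```bash
python3 -m crank '[{"dp":[-2.5,0,0],"roll":0,"gripper":255},{"dp":[-2.5,1,0],"roll":0,"gripper":255},{"dp":[-2.5,2,0],"roll":0,"gripper":255},{"dp":[-2.5,2,0],"roll":0,"gripper":255}]' | egrep 'pos|force';  for i in 1 2 3 4 5; do python3 -m crank '[{"dp":[0,1,0],"roll":0,"gripper":255},{"dp":[0,2,0],"roll":0,"gripper":255},{"dp":[0,2,0],"roll":0,"gripper":255}]' | egrep 'pos|force'; done
```

```text
eef_pos: [632.2, 265.7, 118.5]
force: [-0.1, 0.8, -0.1]
eef_pos: [632.3, 265.8, 116.3]
force: [-0.1, -0.1, 0.5]
eef_pos: [632.3, 265.8, 114.3]
force: [-0.0, -0.3, 0.6]
eef_pos: [632.3, 265.8, 112.3]
force: [0.3, 0.8, -1.1]
eef_pos: [632.5, 265.8, 110.6]
force: [-0.3, -0.5, -0.3]
eef_pos: [632.6, 265.8, 109.2]
force: [-0.5, -0.1, 5.9]
```

```bash
python3 -m crank '[{"dp":[0,2,0],"roll":0,"gripper":255},{"dp":[0,4,0],"roll":0,"gripper":255},{"dp":[0,6,0],"roll":0,"gripper":255},{"dp":[0,8,0],"roll":0,"gripper":255},{"dp":[0,10,0],"roll":0,"gripper":255},{"dp":[0,10,0],"roll":0,"gripper":255}]' | egrep 'pos|force';  for i in 1 2 3; do python3 -m crank '[{"dp":[0,1,0],"roll":0,"gripper":255},{"dp":[0,1,0],"roll":0,"gripper":255},{"dp":[0,1,0],"roll":0,"gripper":255}]' | egrep 'pos|force'; done
```

```text
eef_pos: [632.6, 265.8, 99.7]
force: [-3.3, -1.2, 10.5]
eef_pos: [632.6, 265.9, 99.0]
force: [-3.2, -1.6, 9.1]
eef_pos: [632.6, 265.9, 98.0]
force: [-4.6, -1.5, 9.4]
eef_pos: [632.6, 265.9, 97.2]
force: [-4.5, -1.8, 8.9]
```

```bash
for i in 1 2 3 4; do python3 -m crank '[{"dp":[0,0.7,0],"roll":0,"gripper":255},{"dp":[0,0.7,0],"roll":0,"gripper":255},{"dp":[0,0.7,0],"roll":0,"gripper":255}]' | egrep 'pos|force'; done
```

```text
eef_pos: [632.6, 265.9, 96.5]
force: [-4.8, -1.7, 11.3]
eef_pos: [632.7, 265.9, 96.5]
force: [-5.4, -2.4, 14.8]
eef_pos: [632.7, 265.9, 96.4]
force: [-7.1, -2.9, 18.1]
eef_pos: [632.8, 265.9, 96.4]
force: [-9.4, -4.0, 21.6]
```

```bash
python3 -m crank '[{"dp":[0,0.1,0],"roll":0,"gripper":255},{"dp":[0,0.1,0],"roll":0,"gripper":255},{"dp":[0,0.1,0],"roll":0,"gripper":255},{"dp":[0,0.1,0],"roll":0,"gripper":255},{"dp":[0,0.1,0],"roll":0,"gripper":255},{"dp":[0,0.1,0],"roll":0,"gripper":255},{"dp":[0,0.1,0],"roll":0,"gripper":255}]'|egrep 'time|pos|force'; python3 -m crank '[{"dp":[0,0,0],"roll":0,"gripper":255},{"dp":[0,0,0],"roll":0,"gripper":255},{"dp":[0,0,0],"roll":0,"gripper":255},{"dp":[0,0,0],"roll":0,"gripper":255},{"dp":[0,0,0],"roll":0,"gripper":255},{"dp":[0,0,0],"roll":0,"gripper":255},{"dp":[0,0,0],"roll":0,"gripper":255},{"dp":[0,0,0],"roll":0,"gripper":255},{"dp":[0,0,0],"roll":0,"gripper":255}]'|egrep 'time|pos|force'
```

```text
time_s: 17.98
eef_pos: [632.8, 265.9, 96.4]
force: [-9.9, -4.4, 23.2]
time_s: 18.73
eef_pos: [632.7, 265.9, 96.3]
force: [-9.2, -2.5, 22.4]
```

Held for over a second at 22–23 N. Now rising slowly, straight up.

```bash
python3 -m crank '[{"dp":[0,-3,0],"roll":0,"gripper":255},{"dp":[0,-6,0],"roll":0,"gripper":255},{"dp":[0,-9,0],"roll":0,"gripper":255},{"dp":[0,-13,0],"roll":0,"gripper":255},{"dp":[0,-17,0],"roll":0,"gripper":255},{"dp":[0,-25,0],"roll":0,"gripper":255},{"dp":[0,-45,0],"roll":0,"gripper":255},{"dp":[0,-80,0],"roll":0,"gripper":255},{"dp":[0,-110,0],"roll":0,"gripper":255},{"dp":[0,-110,0],"roll":0,"gripper":255}]'; python3 -m crank '[{"dp":[40,0,0],"roll":0,"gripper":255},{"dp":[80,0,0],"roll":0,"gripper":255},{"dp":[120,-20,0],"roll":0,"gripper":255},{"dp":[160,-40,0],"roll":0,"gripper":255},{"dp":[200,-60,0],"roll":0,"gripper":255},{"dp":[200,-60,0],"roll":0,"gripper":255},{"dp":[200,-60,0],"roll":0,"gripper":255}]'
python3 - <<'E'
from h import *
p=eyes.capture("scene");save(p,"s5.png",(340,140,480,260),5)
for l in("heel","nozzle_a","wide_bracket"):print(l,[(round(d["confidence"],2),np.round(d["centre"],1).tolist()) for d in models.spot_point(p,l)])
from h import proj
for h in(-66.5,-71.5):print(h,proj(p,[632+h*.921,265.1+h*.389,45]))
E
```

```text
time_s: 19.57
eef_pos: [634.2, 266.3, 210.0]
ee_rot: [0.144, -0.137, 0.693, -0.693]
force: [1.4, 0.7, 1.2]
grip_width: 0.003
time_s: 20.15
eef_pos: [447.3, 187.6, 264.6]
ee_rot: [-0.142, 0.139, -0.693, 0.693]
force: [0.3, -0.6, -0.4]
grip_width: 0.002
heel [(0.95, [342.0, 203.6]), (0.74, [421.8, 214.4])]
nozzle_a [(0.69, [379.4, 247.8]), (0.48, [256.0, 249.9])]
wide_bracket [(0.72, [185.9, 237.7])]
-66.5 [422.19082661 211.63988621]
-71.5 [420.89692456 210.48130265]
```

View pics/s5.png

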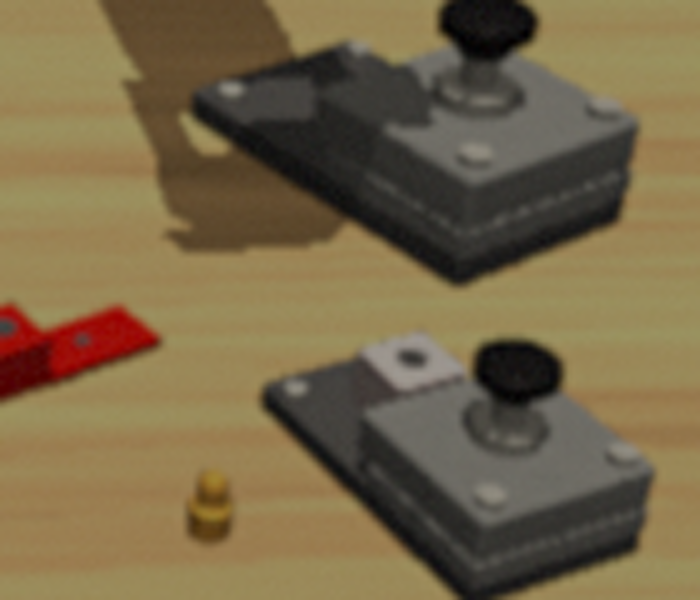

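```bash
python3 -c "
from rig import ctrl;print(ctrl.finish_job())"
```

```text
the job is handed in; nothing more can be done
None
```

The bracket is home in the throat and released, the press has been struck once, and the job is handed in at about 20 s of the 58 s allowed.

- **Bracket:** I gripped the plain narrow-tongue bracket by its heel and slid it into the smaller press. It met the end stop within 1–2 mm of where I expected. After letting go, I pushed the heel from behind at about 24 N horizontally and it moved no more than about 0.5 mm.
- **Stamping:** I pressed the knob with closed fingers. Contact came at a tool height of about 110 mm and it bottomed at 96.4 mm, so about 14 mm of travel. I held it for about 1.3 s at 22–23 N; the highest vertical reading was 23.2 N. I then let it rise.
- **Last checks:** The final picture shows the plunger up, the heel close in front of the head, and the robot clear. The network's readings for the nozzles and the wide bracket differ from the start by at most 4 pixels. Most are within about 1–2, but one nozzle reads 4 pixels lower. I put that down to network scatter, as the arm never went near either nozzle at low height.
- **Disagreements:** While the plunger was down there was a side force of about 10 N on the tool, likely friction at the knob. The network's heel point is about 3 pixels lower in the picture than my prediction for home. I trusted the firm contact with the stop over that reading. I have no direct view of the tongue tip against the stop.

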